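# Scan, shut and pin the sample carrier

### The job

Turn the sample jar in its well until its label squarely faces the scanner, then shut the hinged upper half of the carrier over it and put the steel locking pin from the rack down through the aligned holes of tongue and lug. Press the pin down so that its flange squeezes the sprung pad fully, and finish like that: the program ends while the gripper still holds the pin and keeps it pressed, the carrier shut and the label still facing the scanner. Leave everything else on the table where it is.

Things in the scene. Friction and masses are not known exactly. Their poses are not given: they have to be found in the camera images.
- carrier: Clamshell carrier, lower half, fixed: aluminium block 90 (x) x 130 (y) x 40 mm high, in its middle a round well for the jar (39 mm wide, floor 8 mm above the table); on its -y side a lug (46 x 40 x 40 mm) with an upright through-hole. Origin: centre of the block's underside. +x points to the scanner; the upper half is hinged on the +y side.
- well (a point): Centre of the well's floor, where the jar stands.
- hole (a point): Centre of the mouth of the lug's through-hole (13 mm wide, 40 mm deep), at carrier (0, -85, 40) mm. Its axes are the carrier's (z up).
- lid (a joint): Angle of the upper half in rad: 0 shut, grows as it opens; starts standing open at 1.6 to 1.95 (a little beyond upright). The stiff hinge holds it wherever it is left, also shut; about 3 N at its free end moves it. The hinge line runs along the carrier's x.
- lid_hinge (a point): Middle of the hinge line, at carrier (0, 65, 41) mm; axes turn with the upper half and equal the carrier's when shut. The upper half is a grey bridge 60 mm wide (x), in this frame: 6 mm walls at y = 0 and -127 mm, 50 mm high, joined by a 6 mm top plate (outer face z = 50, y 0 to -130 mm); sides open. Beyond, a tongue: see tongue.
- lid_face (a point): Point on the outer face of the upper half's top plate, 115 mm from the hinge line along the plate (y = -115, z = 50 mm in the frame of lid_hinge): push here to shut it. Turns with the upper half.
- tongue (a point): Centre of the tongue's hole (13 mm wide) at its top face, at (0, -150, 8) mm in the frame of lid_hinge. The tongue is a plate 46 x 40 x 8 mm on the upper half's free end; its hole lies over the lug's hole when shut.
- pad (a joint): How far the sprung pad is pressed down, in m: 0 free, 0.006 fully squeezed (about 6 N; stiffness 1 N per mm). The pad is a black ring round the tongue's hole, 28 mm outside, 13 mm bore, standing 10 mm above the tongue when free. It springs back when let go and lifts the pin with it.
- pad_top (a point): Centre of the pad's top face; with the carrier shut and the pad free it is 59 mm above the table.
- jar: Sample jar standing loose in the well: 36 mm across, 70 mm tall, 50 g, grey cap on its top 20 mm; 38 mm stand above the block. Origin: centre of its underside, z up. +x points to the side with the bar label; a white paper seal strip runs from the label up and over the cap from rim to centre, so it shows from above which way the label looks.
- jar_label (a point): Middle of the label, on the jar's surface, 36 mm above its underside.
- scanner: Scanner, fixed: grey block 60 x 70 x 80 mm on the carrier's +x side, its dark window on the face towards the jar. Origin: centre of its underside; its -x looks at the jar, its axes are parallel to the carrier's.
- scanner_window (a point): Centre of the scanner's window, 58 mm above the table.
- rack: White block 50 x 130 x 50 mm high, fixed, with two upright through-holes (13.5 mm wide) 40 mm either side of its middle along its y. One holds the pin, the other the capped tube. Origin: centre of its underside.
- pin: Steel locking pin, upright, 80 g: shaft 10 mm thick, 45 mm long, tip tapered to 4 mm over the last 7 mm; then a flange 26 mm across, 5 mm thick; then a round head to grip, 18 mm across, 34 mm tall. Origin: at the tip; z up along the shaft. Stands in the rack, flange on the rack's top, tip 5 mm above the table.
- pin_head (a point): Middle of the pin's head, 67 mm above its tip, for gripping.
- spare_jar: Bystander: unlabelled jar of the same shape standing on the table. Origin: centre of its underside.
- dropper: Bystander: small white dropper bottle, 28 mm across, 60 mm tall. Origin: centre of its underside.
- buffer: Bystander: white bottle with a cap, 44 mm across, 85 mm tall. Origin: centre of its underside.
- pen: Bystander: marker pen lying on the table, 132 mm long, 13 mm thick. Origin: centre of its underside.
- tube: Bystander: capped sample tube standing in the rack's other hole: clear, 10 mm thick, with a cap 17 mm across and 12 mm tall; the cap's underside is 45 mm above its origin. Origin: centre of its underside.
- cassette0: Bystander: flat white test cassette lying on the table, 70 x 22 x 6 mm. Origin: centre of its underside.
- cassette1: Bystander: flat white test cassette lying on the table, 70 x 22 x 6 mm. Origin: centre of its underside.
- cassette2: Bystander: flat white test cassette lying on the table, 70 x 22 x 6 mm. Origin: centre of its underside.

How it is judged:
By the outcome, as a careful person would: the job done as asked, in the order asked, and still so for the second after the job is handed in, while the arm keeps its last pose, push and grip.
It also fails if it takes over 72 s, if anything falls off the work surface, if the arm or the gripper's body presses on something with over 40 N, if the wrist force passes 120 N, or if a joint passes its speed limit or range.

### The arm

A 6-joint arm with a two-finger parallel gripper is mounted at the origin on the work surface. World frame = base frame: x ahead of the robot, y to its left, z up, the work surface at z = 0. Lengths are in m, angles in rad, forces in N, time in s.
With the tool pointing down it reaches from about 0.275 to 0.85 m from the base axis. Payload 19 kg.
Tool frame: the origin (TCP) lies midway between the tips of the shut fingers; the grasp point (between the pads) lies 19 mm behind it; z points along the fingers, y is the line along which they close (so a half turn about z gives the same grasp; the last joint's range is limited). The gripper opens to 85 mm and grips with 20 to 120 N. Pads are 22 mm wide; open, the fingers measure 114 mm over their backs; the gripper's body (76 mm by 85 mm) begins 54 mm behind the grasp point. The pads swing forward as they close: fully open they stand 13 mm farther back than shut.
Start: joints at [1.103, 0.15, 1.437, -0, 1.554, -0.134], TCP at [0.188, 0.543, 0.209] pointing down, gripper open.
Joint ranges: [-2.8, 2.8], [-0.68, 2.1], [0.12, 2.68], [-1.39, 4.53], [0.16, 2.79], [-2.81, 2.81]. Speed limits (rad/s): [1.89, 1.89, 2.22, 3.01, 3.01, 3.01].

### API

Orientations are given as [roll, pitch, yaw] about the fixed x, y, z axes, in that order (R = Rz(yaw) Ry(pitch) Rx(roll)).
In Python, from cell import * gives the robot as it stands.
- The arm moves only by the tool carry_out, never from a script. Its arguments are lists of equal length, an entry for each row: "gripper": the opening in per cent of the stroke, from 0 (shut) to 100 (fully open); "linear": the shift along the tool's x, y, z scaled (see below), a list of three; "yaw": the turn about the tool's z scaled (see below). In form: {"gripper": [gripper, ...], "linear": [[x, y, z], ...], "yaw": [yaw, ...]}. A call has 1 to 12 rows; each row shifts and turns the commanded pose from where the row before left it, along the tool's axes as they then stand; what a row does not reach is not made up. The controller multiplies each number of a shift by 0.02 m and each number of a turn by 5 degrees. A row lasts 1/8 s, in which the tool goes at most 62.5 mm and 10.7 degrees, less where a joint would pass 70% of its speed; a pose out of reach is approached as far as the arm can. A call with a number of a shift or a turn outside -1 to 1 is refused whole. A call with a gripper value outside its range is refused whole. The fingers move at their own pace and stop on an object; "squeeze" is the grip in N (left out, the last holds). Time passes only in rows, so rows that do not move let the fingers close. It gives the time, the measured TCP pose, the force, the opening and the grip force at its end, in the units of the state.
- read_state(): the state, without advancing time (a new reading comes with each control period).
- snapshot(name): name is "scene" or "side" or "wrist"; returns (picture, depth): 480x640x3 uint8, blue, green, red; 480x640 float32, m along the optical axis (not along the pixel's ray), 0 where there is no reading.
- camera_model(name): a dict with "vfov" (degrees; the focal length in pixels is half the picture's height over the tangent of half this angle, whatever the lens; pixels are square), "cx", "cy" (the principal point, pixels), "dist_coeffs" ([k1, k2, p1, p2, k3] as OpenCV has them; the pictures are not rectified), "position" and "orientation" of the camera in the world; the wrist camera has in their place "hand_eye" (4x4, takes a point from camera to tool coordinates, whose origin is the TCP and whose axes are the flange's). Camera axes: x right, y up, looking along -z (the intrinsics and any distortion apply to the point x, -y, -z); pixel columns grow to the right and rows downward; lengths in m; the calibration is good to about 2 mm. A picture is of the moment at which its call begins: read the wrist's pose just before it. camera_model takes no time and is no camera call.
- job_done(): hands the job in; it is judged then, once.
The state is a dict: "t": time; "joint_positions": joint angles; "qd": joint speeds; "joint_torque": joint torques, N m; "tcp_pos": TCP position; "ee_rot": TCP orientation; "force": force on the tool from outside, world axes, zero at the start; "torque": the same for the moment, N m; "opening": finger opening in m; "grip_force": force on a finger pad.
Only numpy, scipy, OpenCV 4.12 (cv2) and the standard library are available. Lean on these libraries where they do the work, as an engineer would, in place of code of your own. Each camera call takes 0.05 s, during which the arm holds its last target. There are 200 camera calls.

## Working session

There is one attempt and no reset: what is moved stays moved. The work goes in short steps, Python scripts to look and compute and a tool call to move; the robot and the scene stay as the last step left them, time stands still between calls to the robot, and variables do not carry over. Pictures are saved under pics/ and viewed, at most 10 in all, crops included, and the job is handed in when it is done.

Besides the shell and the picture viewer there is one more tool, called after "Call:" as name(argument=value, ...) on one line, values as JSON. carry_out: Moves the arm, as the interface text tells. Its arguments: {"type":"object","properties":{"gripper":{"type":"array"},"linear":{"type":"array"},"yaw":{"type":"array"},"squeeze":{"type":"number"}},"required":["gripper","linear","yaw"]}

```bash
ls; mkdir -p pics; cat > h.py <<'E'
from cell import *
import numpy as np, cv2
from scipy.spatial.transform import Rotation as R
def model(n, st=None):
    m=camera_model(n); f=240/np.tan(np.radians(m["vfov"])/2)
    K=np.array([[f,0,m["cx"]],[0,f,m["cy"]],[0,0,1]]); d=np.array(m["dist_coeffs"],float)
    if "hand_eye" in m:
        st=st or read_state(); T=np.eye(4); T[:3,:3]=R.from_euler("xyz",st["ee_rot"]).as_matrix(); T[:3,3]=st["tcp_pos"]
        T=T@np.array(m["hand_eye"])
    else:
        T=np.eye(4); o=np.array(m["orientation"]); T[:3,:3]=o if o.shape==(3,3) else R.from_euler("xyz",o).as_matrix(); T[:3,3]=m["position"]
    return K,d,T
def rays(M,uv):
    K,d,T=M; p=cv2.undistortPoints(np.array(uv,float).reshape(-1,1,2),K,d)[:,0]
    return T[:3,3], np.c_[p[:,0],-p[:,1],-np.ones(len(p))]@T[:3,:3].T
def on_z(M,uv,z):
    o,v=rays(M,uv); return o+v*((z-o[2])/v[:,2])[:,None]
def by_depth(M,uv,D):
    o,v=rays(M,uv); uv=np.array(uv).round().astype(int).reshape(-1,2); return o+v*D[uv[:,1],uv[:,0]][:,None]
def proj(M,P):
    K,d,T=M; c=(np.array(P,float).reshape(-1,3)-T[:3,3])@T[:3,:3]
    return cv2.projectPoints(c*[1,-1,-1],np.zeros(3),np.zeros(3),K,d)[0][:,0]
def cloud(M,D):
    v,u=np.mgrid[0:480,0:640]; return by_depth(M,np.c_[u.ravel(),v.ravel()],D).reshape(480,640,3)
E
python3 - <<'E'
from h import *
st=read_state(); print({k:np.round(v,3) for k,v in st.items()})
for n in("scene","side","wrist"):
    p,d=snapshot(n); cv2.imwrite(f"pics/{n}0.png",p); np.save(f"pics/{n}0.npy",d); K,dd,T=model(n,st); print(n,camera_model(n)); 
E
```

```text
pics
{'t': np.float64(0.0), 'joint_positions': array([ 1.103,  0.151,  1.438, -0.   ,  1.554, -0.134]), 'qd': array([-0.   ,  0.001, -0.   , -0.001, -0.002, -0.   ]), 'joint_torque': array([ 4.0000e-03, -7.1309e+01, -5.7086e+01,  0.0000e+00,  9.0000e-03,
        0.0000e+00]), 'tcp_pos': array([0.188, 0.543, 0.208]), 'ee_rot': array([-3.14 , -0.   ,  2.808]), 'force': array([-1.014, -0.972,  0.884]), 'torque': array([ 0.003, -0.026, -0.001]), 'grip_force': np.float64(0.0), 'opening': np.float64(0.085)}
scene {'vfov': 51.31982104458684, 'cx': 317.2420190902987, 'cy': 248.77751835202108, 'dist_coeffs': array([-0.12111192,  0.        ,  0.        ,  0.        ,  0.        ]), 'position': array([1.09085733, 0.43209932, 1.0435052 ]), 'orientation': array([0.61609226, 0.00402342, 2.20675589])}
side {'vfov': 45.876564418376255, 'cx': 317.80644121686294, 'cy': 261.51803562876046, 'dist_coeffs': array([-0.05116683,  0.        ,  0.        ,  0.        ,  0.        ]), 'position': array([0.45913829, 0.89233816, 0.81415323]), 'orientation': array([ 0.87103275, -0.01811495, -3.04314757])}
wrist {'vfov': 67.90082238739618, 'cx': 315.8590516356248, 'cy': 241.14778102384435, 'dist_coeffs': array([-0.0467291,  0.       ,  0.       ,  0.       ,  0.       ]), 'hand_eye': array([[-2.00865727e-04,  9.46041157e-01,  3.24046431e-01,
         8.46321327e-02],
       [ 9.99999967e-01,  2.41078520e-04, -8.39524175e-05,
         1.49624542e-03],
       [-1.57543076e-04,  3.24046404e-01, -9.46041174e-01,
        -1.65222327e-01],
       [ 0.00000000e+00,  0.00000000e+00,  0.00000000e+00,
         1.00000000e+00]])}
```

View pics/scene0.png

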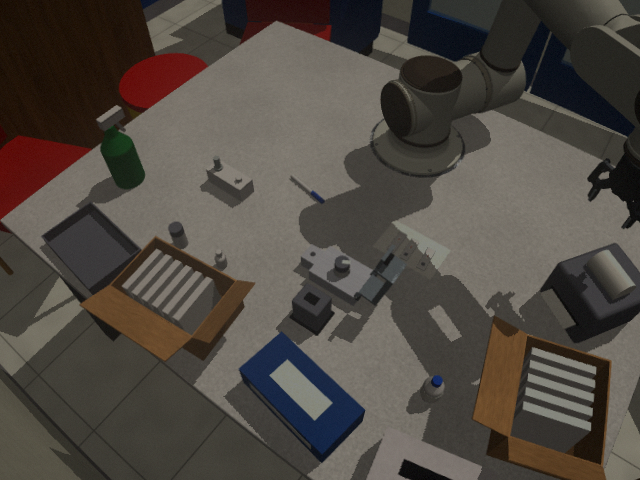

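View pics/side0.png

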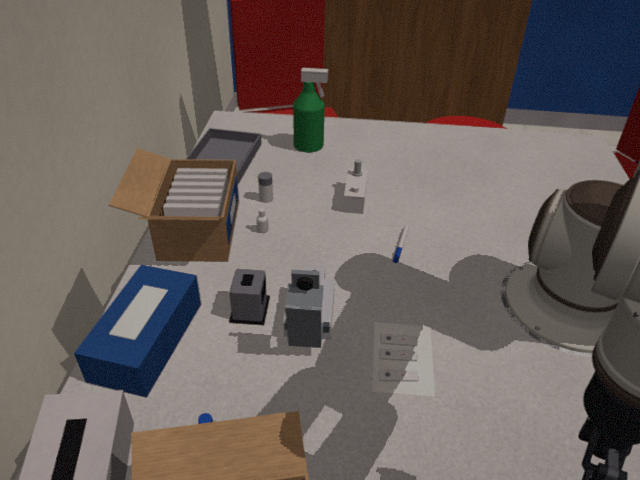

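The scene view shows the carrier at about (345,275), with lug hole (312,257), jar cap (342,265) and the open lid at (383,275). The scanner is at (312,308) and the rack at (230,180), with the pin in its far hole (217,163) and the tube at (238,180). The side view agrees: lid (305,320), rack (355,190), pin (357,168).

```bash
python3 - <<'E'
from h import *
M=model("scene"); S=model("side"); D=np.load("pics/scene0.npy"); DS=np.load("pics/side0.npy")
def p(a): return np.round(a,3).tolist()
print("lughole",p(on_z(M,[312,257],.04)),"jarcap",p(on_z(M,[342,262],.078)),"pin",p(on_z(M,[217,159],.084)),"tube",p(on_z(M,[238,179],.062)))
print("side pin",p(on_z(S,[357,163],.084)),"jar",p(on_z(S,[305,285],.078)),"lughole?")
print(p(by_depth(M,[[312,257],[342,265],[217,161],[312,298]],D)))
# carrier top orientation: points near z=.04
C=cloud(M,D); 
for zr in [(.034,.046)]:
    m=((C[...,2]>zr[0])&(C[...,2]<zr[1])&(D>0)).astype(np.uint8); m[:, :290]=0; m[:230]=0;m[320:]=0;m[:,400:]=0
    P=C[m>0][:,:2]; r=cv2.minAreaRect((P*1000).astype(np.float32)); print("carrier",len(P),r)
m=((C[...,2]>.044)&(C[...,2]<.056)&(D>0)); mm=np.zeros_like(m); mm[150:200,200:260]=1
print("rack",cv2.minAreaRect((C[m&mm][:,:2]*1000).astype(np.float32)))
m=((C[...,2]>.074)&(C[...,2]<.086)&(D>0)); mm=np.zeros_like(m); mm[280:320,285:340]=1
print("scanner",cv2.minAreaRect((C[m&mm][:,:2]*1000).astype(np.float32)))
im=cv2.imread("pics/scene0.png")[225:335,270:430]; im2=cv2.imread("pics/side0.png")[250:360,210:350]
cv2.imwrite("pics/c1.png",np.hstack([cv2.resize(im,(400,275),interpolation=3)*1,cv2.resize(im2,(350,275),interpolation=3)]))
E
```

```text
lughole [[0.549, 0.011, 0.04]] jarcap [[0.539, 0.092, 0.078]] pin [[0.467, -0.373, 0.084]] tube [[0.475, -0.292, 0.062]]
side pin [[0.471, -0.369, 0.084]] jar [[0.549, 0.093, 0.078]] lughole?
[[0.549, 0.011, 0.041], [0.544, 0.095, 0.074], [0.47, -0.371, 0.08], [0.66, 0.095, 0.083]]
carrier 2205 ((567.0336303710938, 108.51544189453125), (212.26504516601562, 204.18310546875), 30.552812576293945)
rack ((469.45941162109375, -335.1260681152344), (136.01153564453125, 54.3973503112793), 87.34303283691406)
scanner ((661.1866455078125, 94.2160415649414), (62.38284683227539, 71.9080810546875), 3.900080919265747)
```

View pics/c1.png

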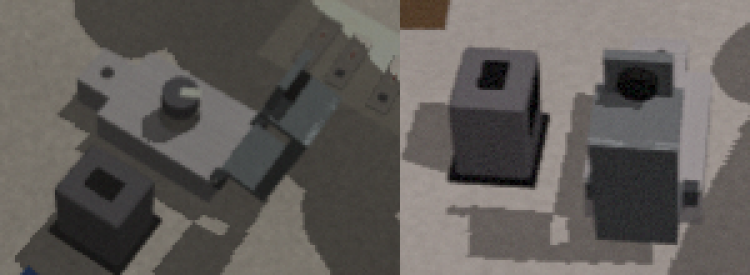

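Call:
carry_out(gripper=[100,100,100,100,100,100,100,100,100,100,100,100], linear=[[-1,-0.64,-0.4],[-1,-0.64,-0.4],[-1,-0.64,-0.4],[-1,-0.64,-0.4],[-1,-0.64,-0.4],[-1,-0.64,-0.4],[-1,-0.64,-0.4],[-1,-0.64,-0.4],[-1,-0.64,-0.4],[-1,-0.64,-0.4],[-1,-0.64,-0.4],[-1,-0.64,-0.4]], yaw=[0,0,0,0,0,0,0,0,0,0,0,0])

```text
t: 1.65
tcp_pos: [0.3652, 0.3188, 0.3051]
ee_rot: [-3.141, -0.0, 2.808]
force: [-0.2, 0.9, -0.4]
opening: 0.0851
grip_force: 0.0
```

Call:
carry_out(gripper=[100,100,100,100,100,100,100,100,100,100,100,100], linear=[[-1,-0.64,0],[-1,-0.64,0],[-1,-0.64,0],[-1,-0.64,0],[-1,-0.64,0],[-1,-0.64,0],[-1,-0.64,0],[-1,-0.64,0],[-1,-0.64,0],[-1,-0.64,0],[-1,-0.64,0],[-1,-0.64,0]], yaw=[0,0,0,0,0,0,0,0,0,0,0,0])

```text
t: 3.15
tcp_pos: [0.5418, 0.095, 0.3048]
ee_rot: [-3.141, -0.0, 2.808]
force: [0.5, 0.4, 0.6]
opening: 0.0849
grip_force: 0.0
```

Call:
carry_out(gripper=[100,100,100], linear=[[0,0,1],[0,0,1],[0,0,0]], yaw=[0,0,0])

```text
t: 3.52
tcp_pos: [0.541, 0.0954, 0.2638]
ee_rot: [-3.141, -0.002, 2.808]
force: [-0.3, -0.2, 1.2]
opening: 0.0857
grip_force: 0.0
```

```bash
python3 - <<'E'
from h import *
st=read_state(); print(st["t"],np.round(st["tcp_pos"],4),np.round(st["ee_rot"],3),np.round(st["joint_positions"],2))
p,d=snapshot("wrist"); cv2.imwrite("pics/w1.png",p); np.save("pics/w1.npy",d); import pickle; pickle.dump(st,open("pics/w1.pkl","wb"))
E
```

```text
3.525 [0.541  0.0954 0.2638] [-3.141e+00 -2.000e-03  2.808e+00] [ 0.03  0.09  1.4  -0.    1.66 -1.2 ]
```

View pics/w1.png

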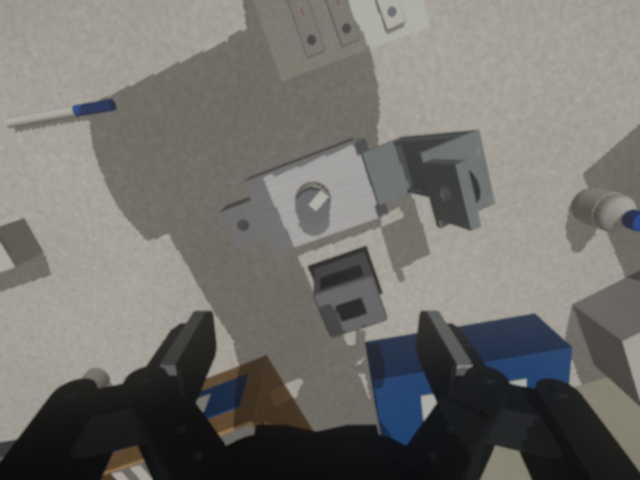

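The wrist view shows the cap at about (312,197) with a white strip near (319,200), the lug hole at (244,225), the scanner at (348,290) and the lid open at (450,180). Next I measure them and zoom in on the cap.

```bash
python3 - <<'E'
from h import *
import pickle
st=pickle.load(open("pics/w1.pkl","rb")); M=model("wrist",st); p=cv2.imread("pics/w1.png"); D=np.load("pics/w1.npy"); C=cloud(M,D)
g=cv2.cvtColor(p,cv2.COLOR_BGR2GRAY)
box=np.zeros(g.shape,bool); box[165:230,280:345]=1
cap=box&(C[...,2]>.07)&(C[...,2]<.09)&(D>0); print("cap z",np.median(C[cap][:,2]),cap.sum())
(c,r)=cv2.minEnclosingCircle(np.argwhere(cap)[:,::-1].astype(np.float32)); print("cap px",c,r, "world",on_z(M,[c],.078),"centroid",C[cap].mean(0))
s=cap&(g>150); uv=np.argwhere(s)[:,::-1].astype(float); print("strip n",len(uv)); W=on_z(M,uv,.078); print("strip mean",W.mean(0), "med grey", np.median(g[cap]))
w=W[:,:2]-W[:,:2].mean(0); e,v=np.linalg.eigh(np.cov(w.T)); print("axis",np.degrees(np.arctan2(v[1,1],v[0,1])),np.sqrt(e), "dir",W.mean(0)-on_z(M,[c],.078))
# lug hole: dark blob
b=np.zeros(g.shape,np.uint8); b[213:238,232:257]=1; h=(b>0)&(g<0.7*np.median(g[b>0])); uv=np.argwhere(h)[:,::-1]; print("lug hole",len(uv),uv.mean(0),on_z(M,[uv.mean(0)],.04))
top=(C[...,2]>.036)&(C[...,2]<.044)&(D>0); t=np.zeros(g.shape,bool); t[130:260,215:400]=1
for y0,y1 in((0.01,0.15),):
    m=top&t&(C[...,1]<.15); P=C[m][:,:2]; print("block",len(P),np.median(C[m][:,2]),cv2.minAreaRect((P[P[:,1]>.04]*1000).astype(np.float32)))
m=(C[...,2]>.075)&(C[...,2]<.09)&(D>0); t=np.zeros(g.shape,bool); t[270:345,300:400]=1; m&=t
print("scanner",cv2.minAreaRect((C[m][:,:2]*1000).astype(np.float32)))
m=np.zeros(g.shape,bool); m[125:235,395:500]=1; L=C[m&(D>0)&(C[...,2]>.1)]; print("lid z max",L[:,2].max(),L[L[:,2]>L[:,2].max()-.01].mean(0), "min y",L[:,1].min())
cv2.imwrite("pics/c2.png",cv2.resize(p[150:250,220:380],(800,500),interpolation=cv2.INTER_CUBIC))
E
```

```text
cap z 0.07856444560685322 1008
cap px (312.01116943359375, 205.7843475341797) 18.58867645263672 world [[0.53780453 0.0938659  0.078     ]] centroid [0.53831685 0.09362204 0.07843553]
strip n 178
strip mean [0.53445293 0.10151774 0.078     ] med grey 107.0
axis 121.23038280189893 [0.00278636 0.00541721] dir [[-3.35159838e-03  7.65184750e-03 -2.08166817e-16]]
lug hole 40 [243.575 225.125] [[0.54164293 0.00950797 0.04      ]]
block 8846 0.04048018254250421 ((539.1550903320312, 95.03639221191406), (90.68820190429688, 111.64384460449219), 1.1322118043899536)
scanner ((659.3679809570312, 95.76177978515625), (60.77078628540039, 70.365234375), 1.1279574632644653)
lid z max 0.208314829044354 [0.53562337 0.20003788 0.20455263] min y 0.18703023774612626
```

View pics/c2.png

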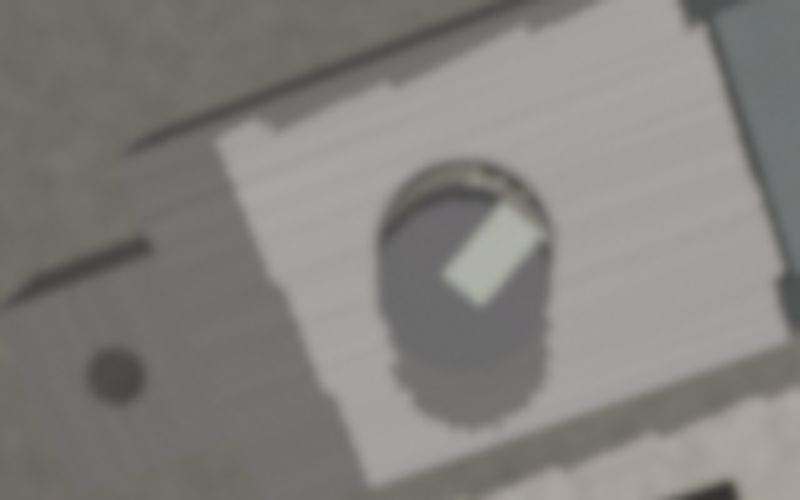

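Call:
carry_out(gripper=[70,70,70,70,70,70,70,70,70,70,70,70], linear=[[0.07,-0.1,0],[0,0,0.5],[0,0,0.5],[0,0,0.5],[0,0,0.5],[0,0,0.5],[0,0,0.5],[0,0,0.5],[0,0,0.5],[0,0,0.5],[0,0,0.5],[0,0,0.5]], yaw=[-1,-1,-1,-1,-1,-1,-1,-1,-1,-1,-1,-1])

```text
t: 5.08
tcp_pos: [0.5399, 0.0943, 0.1559]
ee_rot: [-3.141, 0.001, -2.425]
force: [0.0, -0.2, -0.5]
opening: 0.0597
grip_force: 0.0
```

Call:
carry_out(gripper=[70,70,70,70,70,70,70,70,70], linear=[[0,0,0.5],[0,0,0.5],[0,0,0.5],[0,0,0.5],[0,0,0.5],[0,0,0.8],[0,0,1],[0,0,0.55],[0,0,0]], yaw=[-1,-1,-1,-1,-1,0,0,0,0])

```text
t: 6.2
tcp_pos: [0.5391, 0.0942, 0.0575]
ee_rot: [3.141, -0.001, -1.993]
force: [0.2, -1.0, 0.2]
opening: 0.0599
grip_force: 0.0
```

Call:
carry_out(gripper=[30,30,30,30,30,30], squeeze=20, linear=[[0,0,0],[0,0,0],[0,0,0],[0,0,0],[0,0,0],[0,0,0]], yaw=[0,0,0,0,0,0])

```text
t: 6.95
tcp_pos: [0.5393, 0.0943, 0.058]
ee_rot: [3.142, -0.0, -1.992]
force: [-0.8, -0.4, -0.3]
opening: 0.0261
grip_force: 0.0
```

```bash
python3 - <<'E'
from h import *
a,d=snapshot("wrist"); b,_=snapshot("side"); print(read_state()["opening"],read_state()["grip_force"])
cv2.imwrite("pics/w2.png",np.hstack([cv2.resize(a[180:480,120:520],(533,400)),cv2.resize(b[240:360,240:350],(267,291))[:291]]) if 0 else np.hstack([cv2.resize(a,(500,375)),cv2.resize(b[230:380,230:350],(300,375),interpolation=3)]))
E
```

```text
0.025428420829747108 0.0
```

View pics/w2.png

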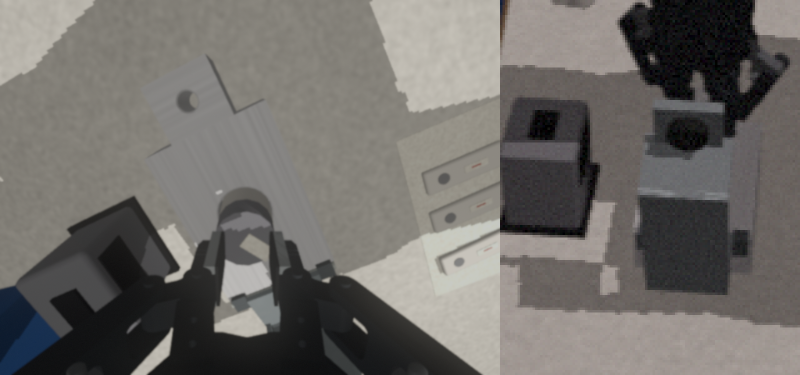

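The picture shows the cap near (245,245), with the closed finger tips at (215,235) and (283,235) apparently not touching it. I check the heights from the depth.

```bash
python3 - <<'E'
from h import *
st=read_state(); M=model("wrist",st); p,D=snapshot("wrist"); C=cloud(M,D)
for r in range(250,400,10): print(r,[ (int(1000*C[r,c,2]) if D[r,c]>0 else -1) for c in range(250,385,8)])
print(np.round(C[300,313],3),np.round(C[320,313],3))
E
```

```text
250 [40, 41, 41, 39, 41, 34, 45, 49, 49, 49, 44, 33, 39, 40, 40, 40, 40]
260 [38, 40, 39, 41, 19, 53, 60, 64, 63, 63, 60, 50, 39, 40, 41, 41, 41]
270 [39, 40, 41, 40, 54, 68, 74, 76, 76, 75, 72, 65, 37, 40, 39, 39, 39]
280 [40, 40, 40, 40, 71, 78, 78, 77, 78, 78, 78, 78, 65, 40, 39, 39, 40]
290 [39, 39, 40, 39, 78, 78, 78, 77, 78, 78, 78, 78, 77, -1, 40, 40, 40]
300 [39, 39, 39, 87, 88, 78, 78, 78, 78, 78, 77, 77, 88, 87, 40, 40, 40]
310 [41, 90, 90, 97, 96, 77, 78, 78, 79, 79, 78, 78, 90, 97, 97, 90, 39]
320 [0, 97, 104, 104, 103, 77, 78, 77, 77, 79, 78, 80, 92, 105, 105, 98, 96]
330 [105, 105, 111, 111, 105, 78, 79, 77, 77, 78, 78, 78, 93, 112, 110, 105, 105]
340 [110, 112, 117, 118, 107, 40, 40, 40, 39, 41, 39, 39, 94, 117, 118, 118, 111]
350 [127, 126, 125, 117, 111, 39, 40, 39, 40, 40, 40, 40, 96, 117, 125, 123, 127]
360 [129, 130, 129, 122, 111, 40, 39, 41, 40, 41, 40, 39, 41, 118, 129, 129, 129]
370 [134, 135, 134, 123, 112, 40, 41, 40, 40, 40, 40, 41, 44, 118, 135, 134, 135]
380 [139, 139, 138, 124, 115, 0, 41, 42, 43, 44, 45, 46, 46, 117, 138, 139, 138]
390 [149, 149, 148, 125, 0, 0, 43, 45, 45, 45, 45, 44, 44, 117, 148, 149, 148]
[0.537 0.09  0.08 ] [0.542 0.1   0.079]
```

Call:
carry_out(gripper=[60,60,60,60,60,60,25,25,25,25,25,25], squeeze=25, linear=[[0,0,0],[0,0,0],[0,0,0],[0,0,0.5],[0,0,0.5],[0,0,0],[0,0,0],[0,0,0],[0,0,0],[0,0,0],[0,0,0],[0,0,0]], yaw=[0,0,0,0,0,0,0,0,0,0,0,0])

```text
t: 8.6
tcp_pos: [0.5393, 0.0943, 0.0381]
ee_rot: [-3.141, -0.0, -1.992]
force: [-0.8, -0.5, 1.7]
opening: 0.0348
grip_force: 25.7
```

Call:
carry_out(gripper=[25,25,25,25,25,25,25,25,25,25,25,25], linear=[[0,0,0],[0,0,0],[0,0,0],[0,0,0],[0,0,0],[0,0,0],[0,0,0],[0,0,0],[0,0,0],[0,0,0],[0,0,0],[0,0,0]], yaw=[1,1,1,1,1,1,1,1,1,1,1,1])

```text
t: 10.1
tcp_pos: [0.5398, 0.0936, 0.0382]
ee_rot: [-3.14, 0.001, -3.042]
force: [2.5, -5.2, -0.4]
opening: 0.0351
grip_force: 25.9
```

Call:
carry_out(gripper=[25,25,25,25,25,25,25,25,25,25,25], linear=[[0,0,0],[0,0,0],[0,0,0],[0,0,0],[0,0,0],[0,0,0],[0,0,0],[0,0,0],[0,0,0],[0,0,0],[0,0,0]], yaw=[1,1,1,1,1,1,1,1,1,1,0])

```text
t: 11.48
tcp_pos: [0.5397, 0.0931, 0.0384]
ee_rot: [-3.141, 0.002, 2.37]
force: [1.4, -10.2, 3.2]
opening: 0.0351
grip_force: 26.3
```

```bash
cat > m.py <<'E'
from h import *
import pickle
def look(tag):
    st=read_state(); M=model("wrist",st); p,D=snapshot("wrist"); C=cloud(M,D); cv2.imwrite(f"pics/{tag}.png",p)
    g=cv2.cvtColor(p,cv2.COLOR_BGR2GRAY); hw=np.hypot(C[...,0]-.539,C[...,1]-.094)
    cap=(hw<.021)&(abs(C[...,2]-.078)<.004)&(D>0); print("cap",cap.sum(),C[cap].mean(0).round(4))
    hsv=cv2.cvtColor(p,cv2.COLOR_BGR2HSV); th=np.median(g[cap])*1.25
    n,l,s,_=cv2.connectedComponentsWithStats((cap&(g>th)).astype(np.uint8)); k=1+s[1:,4].argmax()
    uv=np.argwhere(l==k)[:,::-1].astype(float); W=on_z(M,uv,.078)[:,:2]
    r=cv2.minAreaRect((W*1000).astype(np.float32)); w=W-W.mean(0); e,v=np.linalg.eigh(np.cov(w.T))
    print("strip",len(uv),uv.mean(0).round(),W.mean(0).round(4),"rect",np.round(r[1],1),r[2],"axis",np.degrees(np.arctan2(v[1,1],v[0,1])).round(1))
    return st,M,p,D,C
E
python3 -c "
from m import *
look('w3')"
```

```text
cap 5804 [0.5366 0.0975 0.0789]
strip 1035 [334. 342.] [0.5471 0.0978] rect [19.6 10.9] 11.133589744567871 axis -169.7
```

Call:
carry_out(gripper=[25,25,25,60,60,60,60,60,60,60], linear=[[0,0,0],[0,0,0],[0,0,0],[0,0,0],[0,0,0],[0,0,0],[0,0,-1],[0,0,-1],[0,0,-1],[0,0,0]], yaw=[0.92,0.92,0,0,0,0,0,0,0,0])

```text
t: 12.78
tcp_pos: [0.54, 0.0944, 0.0992]
ee_rot: [3.14, 0.001, 2.211]
force: [-0.3, 0.0, -0.3]
opening: 0.0513
grip_force: 0.0
```

```bash
python3 - <<'E'
from m import *
st,M,p,D,C=look('w4')
def edges(M,C,D,name):
    m=(abs(C[...,2]-.04)<.004)&(D>0)&(C[...,1]>.035)&(C[...,1]<.14)&(abs(C[...,0]-.54)<.06)
    P=C[m]; 
    for s in(-1,1):
        xs=[];ys=[]
        for y in np.arange(.05,.135,.004):
            q=P[abs(P[:,1]-y)<.002][:,0]
            if len(q)>10: xs.append(s*np.max(s*q)); ys.append(y)
        if len(xs)<6: continue
        k=np.polyfit(ys,xs,1); res=np.array(xs)-np.polyval(k,ys); ok=abs(res)<.0015; k=np.polyfit(np.array(ys)[ok],np.array(xs)[ok],1)
        print(name,s,"yaw",np.degrees(-np.arctan(k[0])).round(2),"x at well",np.polyval(k,.094).round(4),ok.sum())
edges(M,C,D,"w4")
import pickle; s1=pickle.load(open("pics/w1.pkl","rb")); M1=model("wrist",s1); D1=np.load("pics/w1.npy"); edges(M1,cloud(M1,D1),D1,"w1")
cv2.imwrite("pics/w4b.png",p)
E
```

```text
cap 2963 [0.538  0.0944 0.0785]
strip 558 [325. 285.] [0.5478 0.0937] rect [19.4 10.7] 2.251823902130127 axis -177.8
w4 -1 yaw 1.62 x at well 0.494 22
w4 1 yaw 0.69 x at well 0.584 22
w1 -1 yaw 1.29 x at well 0.4931 22
w1 1 yaw 1.3 x at well 0.5832 22
```

View pics/w4b.png

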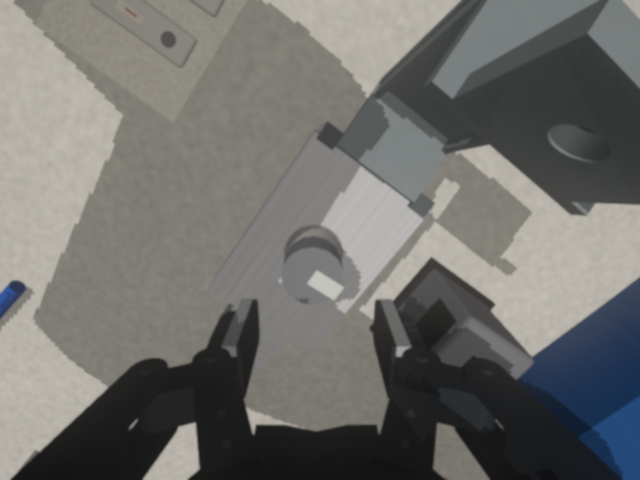

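Call:
carry_out(gripper=[60,60,0,0,0,0,0,0,0,0,0,0], linear=[[0,0,-1],[0,0,-1],[0,0,-1],[0,0,-1],[0,0,-1],[0,0,-1],[0,0,-1],[0,0,-1],[0,0,0],[0,0,0],[0,0,0],[0,0,0]], yaw=[0,0,0,0,1,1,1,1,1,1,1,0.1])

```text
t: 14.32
tcp_pos: [0.5392, 0.0943, 0.2569]
ee_rot: [-3.14, 0.0, 1.591]
force: [1.1, -0.5, 1.1]
opening: -0.0002
grip_force: 0.0
```

Call:
carry_out(gripper=[0,0,0,0,0,0,0,0,0,0,0], linear=[[1,0,0],[1,0,0],[1,0,0],[1,0,0],[1,0,0],[1,0,0],[1,0,0],[1,0,0],[1,0,0],[1,0,0],[0,0,0]], yaw=[0,0,0,0,0,0,0,0,0,0,0])

```text
t: 15.7
tcp_pos: [0.535, 0.2958, 0.2577]
ee_rot: [-3.141, 0.0, 1.593]
force: [0.8, -0.4, 0.1]
opening: -0.0001
grip_force: 0.0
```

```bash
python3 - <<'E'
from h import *
st=read_state(); M=model("wrist",st); p,D=snapshot("wrist"); C=cloud(M,D)
m=(D>0)&(abs(C[...,0]-.538)<.02)&(C[...,2]>.06)&(C[...,1]>.16)&(C[...,1]<.25)
for z in np.arange(.07,.215,.01):
    q=C[m&(abs(C[...,2]-z)<.003)]; 
    if len(q)>3: print(z.round(3),len(q),q[:,1].max().round(3),q[:,1].min().round(3))
E
```

```text
0.07 53 0.217 0.215
0.08 53 0.22 0.217
0.09 50 0.222 0.22
0.1 69 0.225 0.223
0.11 42 0.227 0.225
0.12 77 0.229 0.227
0.13 57 0.232 0.23
0.14 49 0.234 0.232
0.15 30 0.237 0.234
0.16 52 0.237 0.231
```

Call:
carry_out(gripper=[0,0,0,0,0,0,0,0,0,0], linear=[[0,0,1],[0,0,1],[0,0,1],[0,0,1],[0,0,1],[-0.5,0,0.6],[-0.8,0,0],[-0.8,0,0],[-0.9,0,0],[-0.8,0,0]], yaw=[0,0,0,0,0,0,0,0,0,0])

```text
t: 17.0
tcp_pos: [0.537, 0.217, 0.1466]
ee_rot: [3.141, -0.0, 1.591]
force: [0.2, 3.3, 3.3]
opening: 0.0002
grip_force: 1.5
```

Call:
carry_out(gripper=[0,0,0,0,0,0], linear=[[-0.75,0,-0.25],[-0.75,0,-0.25],[-0.87,0,0],[-0.87,0,0],[-0.82,0,0.22],[-0.82,0,0.22]], yaw=[0,0,0,0,0,0])

```text
t: 17.75
tcp_pos: [0.5392, 0.1192, 0.1486]
ee_rot: [3.14, 0.001, 1.591]
force: [-7.3, -4.1, 28.4]
opening: 0.0
grip_force: 13.9
```

```bash
python3 - <<'E'
from h import *
print(read_state()["force"])
a,d=snapshot("wrist"); b,_=snapshot("side")
cv2.imwrite("pics/w5.png",np.hstack([cv2.resize(a,(500,375)),cv2.resize(b[200:350,230:350],(300,375),interpolation=3)]))
E
```

```text
[-7.31247789 -4.0577031  28.37147554]
```

View pics/w5.png

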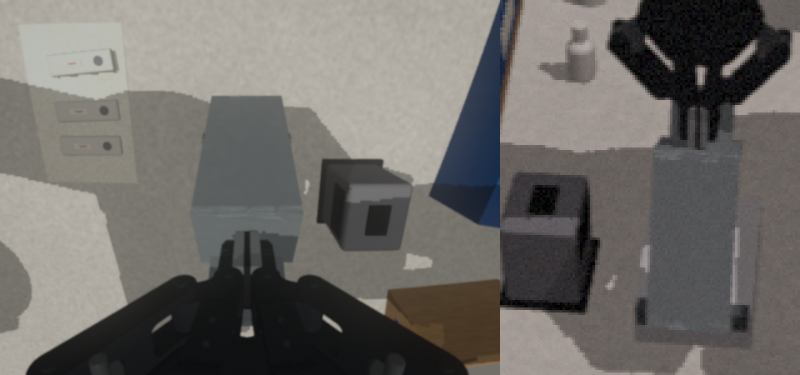

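The wrist view shows the lid plate tilted at (245,150), its free edge at row 207, and the finger tips at (245,235) near or past that edge. I measure the profile.

```bash
python3 - <<'E'
from h import *
st=read_state(); M=model("wrist",st); p,D=snapshot("wrist"); C=cloud(M,D); print(np.round(st["tcp_pos"],3))
# profile: image columns left of the fingers
for r in range(115,400,10): print(r,[tuple((C[r,c,1:]*1000).round().astype(int)) for c in (275,300,315,350)])
E
```

```text
[0.539 0.118 0.149]
115 [(np.int64(206), np.int64(0)), (np.int64(207), np.int64(1)), (np.int64(207), np.int64(0)), (np.int64(207), np.int64(0))]
125 [(np.int64(199), np.int64(69)), (np.int64(200), np.int64(70)), (np.int64(200), np.int64(71)), (np.int64(200), np.int64(71))]
135 [(np.int64(194), np.int64(83)), (np.int64(194), np.int64(81)), (np.int64(194), np.int64(81)), (np.int64(195), np.int64(82))]
145 [(np.int64(188), np.int64(91)), (np.int64(188), np.int64(92)), (np.int64(189), np.int64(92)), (np.int64(189), np.int64(92))]
155 [(np.int64(183), np.int64(101)), (np.int64(183), np.int64(101)), (np.int64(184), np.int64(101)), (np.int64(184), np.int64(101))]
165 [(np.int64(179), np.int64(110)), (np.int64(179), np.int64(111)), (np.int64(179), np.int64(110)), (np.int64(179), np.int64(110))]
175 [(np.int64(174), np.int64(118)), (np.int64(174), np.int64(119)), (np.int64(174), np.int64(117)), (np.int64(175), np.int64(119))]
185 [(np.int64(170), np.int64(126)), (np.int64(170), np.int64(126)), (np.int64(170), np.int64(126)), (np.int64(171), np.int64(125))]
195 [(np.int64(166), np.int64(134)),
[... 2055 characters left out ...]
8)), (np.int64(132), np.int64(212))]
355 [(np.int64(131), np.int64(217)), (np.int64(132), np.int64(218)), (np.int64(125), np.int64(209)), (np.int64(132), np.int64(218))]
365 [(np.int64(132), np.int64(223)), (np.int64(131), np.int64(222)), (np.int64(121), np.int64(209)), (np.int64(132), np.int64(222))]
375 [(np.int64(132), np.int64(227)), (np.int64(132), np.int64(227)), (np.int64(117), np.int64(209)), (np.int64(131), np.int64(226))]
385 [(np.int64(138), np.int64(239)), (np.int64(137), np.int64(237)), (np.int64(113), np.int64(210)), (np.int64(137), np.int64(237))]
395 [(np.int64(137), np.int64(242)), (np.int64(137), np.int64(241)), (np.int64(90), np.int64(190)), (np.int64(137), np.int64(241))]
```

Call:
carry_out(gripper=[0,0,0,0,0,0,0,0,0,0,0,0], linear=[[0,0,-1],[0,0,-1],[1,0,0],[1,0,0],[1,0,0],[1,0,0],[0.9,0,0.75],[0,0,1],[0,0,1],[-0.9,0,0],[-0.9,0,0],[-0.9,0,0]], yaw=[0,0,0,0,0,0,0,0,0,0,0,0])

```text
t: 19.4
tcp_pos: [0.5382, 0.1632, 0.1329]
ee_rot: [3.141, 0.0, 1.591]
force: [-0.3, 3.8, -0.4]
opening: -0.0
grip_force: 2.8
```

Call:
carry_out(gripper=[0,0,0,0], linear=[[-0.95,0,0.25],[-0.95,0,0.25],[-0.72,0,0.48],[-0.72,0,0.48]], yaw=[0,0,0,0])

```text
t: 19.9
tcp_pos: [0.5391, 0.0968, 0.1022]
ee_rot: [-3.141, 0.0, 1.591]
force: [1.1, 0.6, 1.2]
opening: 0.0002
grip_force: 0.4
```

Call:
carry_out(gripper=[0,0,0], linear=[[-0.8,0,0.8],[-0.6,0,0.7],[0,0,0.2]], yaw=[0,0,0])

```text
t: 20.27
tcp_pos: [0.5393, 0.068, 0.0684]
ee_rot: [-3.14, 0.002, 1.59]
force: [-16.6, -16.2, 37.7]
opening: -0.0002
grip_force: 18.6
```

```bash
cat > lid.py <<'E'
from h import *
st=read_state(); M=model("wrist",st); p,D=snapshot("wrist"); C=cloud(M,D); print(np.round(st["tcp_pos"],4),np.round(st["force"],1))
m=(D>0)&(abs(abs(C[...,0]-.538)-.022)<.006)&(C[...,1]>.04)&(C[...,1]<.155)&(C[...,2]>.07)
for y in np.arange(.03,.155,.015):
    q=C[m&(abs(C[...,1]-y)<.003)]
    if len(q): print(y.round(3),len(q),np.percentile(q[:,2],[10,50,90]).round(4))
E
python3 lid.py
```

```text
[0.5393 0.068  0.0684] [-16.6 -16.2  37.7]
0.045 120 [0.0907 0.0912 0.0918]
0.06 1016 [0.0908 0.0921 0.1522]
0.075 2107 [0.0911 0.1409 0.148 ]
0.09 1555 [0.0909 0.1681 0.1848]
0.105 745 [0.0906 0.0913 0.0921]
0.12 837 [0.0906 0.0913 0.0922]
0.135 924 [0.0906 0.0914 0.0921]
0.15 1024 [0.0905 0.0913 0.0922]
```

Call:
carry_out(gripper=[0,0,0,0,0,50,50,50,50,50,50,50], linear=[[0,0,-1],[0,0,-1],[0,0,-1],[0,0,-1],[0,0,-1],[-1,-0.18,0],[-1,-0.18,0],[-1,-0.18,0],[-1,-0.18,0],[-1,-0.18,0],[-1,-0.18,0],[-1,-0.18,0]], yaw=[0,0,0,0,0,0,0,0,0,0,0,0])

```text
t: 21.82
tcp_pos: [0.5173, -0.0711, 0.1685]
ee_rot: [-3.141, -0.0, 1.592]
force: [0.2, 0.3, 0.4]
opening: 0.0426
grip_force: 0.0
```

```bash
python3 - <<'E'
from h import *
st=read_state(); M=model("wrist",st); p,D=snapshot("wrist"); C=cloud(M,D); cv2.imwrite("pics/w6.png",p); np.save("pics/w6.npy",D)
g=cv2.cvtColor(p,cv2.COLOR_BGR2GRAY)
print(np.round(st["tcp_pos"],4)); e=proj(M,[[.541,.009,.059],[.541,.009,.048]]); print(e)
b=(np.hypot(C[...,0]-.541,C[...,1]-.009)<.03)&(D>0); ring=b&(abs(C[...,2]-.059)<.004); uv=np.argwhere(ring)[:,::-1]; print("ring",ring.sum(), np.median(C[ring][:,2]) if ring.any() else 0)
if ring.any(): c,r=cv2.minEnclosingCircle(uv.astype(np.float32)); print(c,r,on_z(M,[c],.059), C[ring].mean(0))
E
```

```text
[ 0.5173 -0.0711  0.1685]
[[350.98987816 127.9511189 ]
 [349.64652952 127.64401041]]
ring 938 0.058840291249323856
(352.0, 113.54255676269531) 33.8290901184082 [[0.54123915 0.01913406 0.059     ]] [0.5404494  0.0099742  0.05877108]
```

Call:
carry_out(gripper=[50,50,50,50,50,50,50,50,50,50,50,50], linear=[[-1,-0.18,0],[-1,-0.18,0],[-1,-0.18,0],[-1,-0.18,0],[-1,-0.18,0],[-1,-0.18,0],[-1,-0.18,0],[-1,-0.18,0],[-1,-0.18,0],[-1,-0.18,0],[-1,-0.18,0],[-1,-0.18,0]], yaw=[0,0,0,0,0,0,0,0,0,0,0,0])

```text
t: 23.38
tcp_pos: [0.479, -0.3128, 0.169]
ee_rot: [-3.142, 0.0, 1.591]
force: [0.8, 0.1, 0.2]
opening: 0.0426
grip_force: 0.0
```

Call:
carry_out(gripper=[50,50,50,50], linear=[[-1,-0.18,0],[-1,-0.18,0],[-0.9,-0.2,0],[0,0,0]], yaw=[0,0,0,0])

```text
t: 23.88
tcp_pos: [0.4688, -0.3709, 0.1688]
ee_rot: [-3.141, -0.0, 1.59]
force: [-0.4, 0.7, -0.2]
opening: 0.0427
grip_force: 0.0
```

```bash
python3 - <<'E'
from h import *
st=read_state(); M=model("wrist",st); p,D=snapshot("wrist"); C=cloud(M,D); cv2.imwrite("pics/w7.png",p)
print(np.round(st["tcp_pos"],4))
near=(np.hypot(C[...,0]-.47,C[...,1]+.371)<.03)&(D>0)
def circ(m,z):
    n,l,s,_=cv2.connectedComponentsWithStats(m.astype(np.uint8)); k=1+s[1:,4].argmax(); q=(l==k).astype(np.uint8)
    cs=cv2.findContours(q,cv2.RETR_EXTERNAL,cv2.CHAIN_APPROX_NONE)[0][0][:,0].astype(float); W=on_z(M,cs,z)[:,:2]*1000
    (x,y),r=cv2.minEnclosingCircle(W.astype(np.float32)); A=np.c_[2*W,np.ones(len(W))]; s_=np.linalg.lstsq(A,(W**2).sum(1),rcond=None)[0]
    print(z,q.sum(),"enc",round(x,1),round(y,1),round(r,1),"fit",s_[:2].round(1),np.sqrt(s_[2]+s_[0]**2+s_[1]**2).round(1))
circ(near&(abs(C[...,2]-.089)<.003),.089)
print("max z", np.percentile(C[near][:,2],99))
f=(C[...,2]>.11)&(D>0)&(C[...,2]<.22); 
# fingertips: lowest points of fingers
print("finger lowest z", np.percentile(C[f][:,2],[0,.5,2]).round(4))
# ring, from w6
E
```

```text
[ 0.4688 -0.3709  0.1688]
0.089 453 enc 468.2 -372.9 9.1 fit [ 468.3 -372.9] 8.7
max z 0.2859525292038106
finger lowest z [0.11   0.1105 0.1122]
```

Call:
carry_out(gripper=[50,50,50,50,50,50,50,50], linear=[[-0.1,-0.03,1],[0,0,1],[0,0,1],[0,0,1],[0,0,1],[0,0,1],[0,0,0.7],[0,0,0]], yaw=[0,0,0,0,0,0,0,0])

```text
t: 24.92
tcp_pos: [0.4684, -0.3711, 0.0344]
ee_rot: [-3.141, -0.001, 1.592]
force: [0.2, 0.4, 1.0]
opening: 0.043
grip_force: 0.0
```

Call:
carry_out(gripper=[5,5,5,5,5], squeeze=60, linear=[[0,0,0],[0,0,0],[0,0,0],[0,0,0],[0,0,0]], yaw=[0,0,0,0,0])

```text
t: 25.55
tcp_pos: [0.4691, -0.372, 0.0361]
ee_rot: [3.14, 0.001, 1.591]
force: [-0.5, 0.9, 6.4]
opening: 0.0162
grip_force: 58.5
```

Call:
carry_out(gripper=[5,5,5,5,5,5,5,5,5,5,5,5], linear=[[0,0,-0.5],[0,0,-0.7],[0,0,-1],[0,0,-1],[0,0,-1],[0,0,-1],[1,0.2,0],[1,0.2,0],[1,0.2,0],[1,0.2,0],[1,0.2,0],[1,0.2,0]], yaw=[0,0,0,0,0,0,0,0,0,0,0,0])

```text
t: 27.05
tcp_pos: [0.4904, -0.2497, 0.139]
ee_rot: [-3.142, 0.0, 1.591]
force: [-0.2, 0.1, -1.4]
opening: 0.0161
grip_force: 58.5
```

Call:
carry_out(gripper=[5,5,5,5,5,5,5,5,5,5], linear=[[1,0.2,0],[1,0.2,0],[1,0.2,0],[1,0.2,0],[1,0.2,0],[1,0.2,0],[1,0.2,0],[1,0.2,0],[1,0.2,0],[0,0,0]], yaw=[0,0,0,0,0,0,0,0,0,0])

```text
t: 28.3
tcp_pos: [0.5226, -0.069, 0.139]
ee_rot: [3.142, -0.0, 1.593]
force: [0.2, -0.1, -0.3]
opening: 0.0163
grip_force: 58.5
```

```bash
python3 - <<'E'
from h import *
st=read_state(); M=model("wrist",st); p,D=snapshot("wrist"); C=cloud(M,D); cv2.imwrite("pics/w8.png",p); np.save("pics/w8.npy",D)
print(np.round(st["tcp_pos"],4),np.round(st["force"],1),st["opening"])
g=cv2.cvtColor(p,cv2.COLOR_BGR2GRAY)
near=(np.hypot(C[...,0]-.5405,C[...,1]-.0095)<.022)&(D>0); print("near",near.sum())
m=near&(abs(C[...,2]-.059)<.003)
cs=max(cv2.findContours(m.astype(np.uint8),cv2.RETR_EXTERNAL,cv2.CHAIN_APPROX_NONE)[0],key=len)[:,0].astype(float); W=on_z(M,cs,.059)[:,:2]*1000
for i in range(4):
    s=np.linalg.lstsq(np.c_[2*W,np.ones(len(W))],(W**2).sum(1),rcond=None)[0]; r=np.sqrt(s[2]+s[0]**2+s[1]**2); res=np.hypot(*(W-s[:2]).T)-r; W=W[abs(res)<max(1,1.5*res.std())]
print("ring fit",s[:2].round(1),r.round(1),len(W), "tilt z", np.median(C[m][:,2]))
h=near&((C[...,2]<.045)); print("hole depth px mean",h.sum(),C[h].mean(0).round(4) if h.any() else 0)
hole=near&(np.hypot(C[...,0]-s[0]/1000,C[...,1]-s[1]/1000)<.01)
v=np.array([[int(g[r_,c_]) for c_ in range(0)] for r_ in range(0)])
q=proj(M,[[s[0]/1000,s[1]/1000,.059]])[0].round().astype(int); print(q)
cv2.imwrite("pics/c8.png",np.hstack([cv2.resize(p,(480,360)),cv2.resize(p[max(0,q[1]-60):q[1]+60,q[0]-53:q[0]+53],(318,360),interpolation=3)]))
E
```

```text
[ 0.5226 -0.069   0.139 ] [ 0.2 -0.1 -0.3] 0.01626438070943379
near 3484
ring fit [540.4   8.7] 13.4 118 tilt z 0.058829165952298035
hole depth px mean 264 [0.5436 0.0077 0.0117]
[346 133]
```

View pics/c8.png

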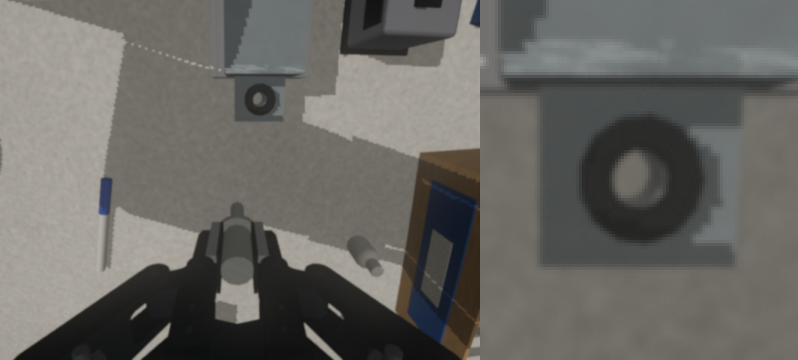

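The picture shows the pin held upright, with its tip at about (316,276) and its head top at (316,360). The pad ring is at (346,133), fitted to r 13.4 mm. I measure the pin in hand.

```bash
python3 - <<'E'
from h import *
st=read_state(); M=model("wrist",st); D=np.load("pics/w8.npy"); C=cloud(M,D); t=np.array(st["tcp_pos"])
for r in range(262,400,8):
    row=[(c,C[r,c]) for c in range(296,338) if D[r,c]>0 and abs(C[r,c,0]-t[0])<.02 and abs(C[r,c,1]-t[1])<.03 and C[r,c,2]>.08]
    if row: P=np.array([x for _,x in row]); k=P[:,1].argmax(); print(r,row[0][0],row[-1][0],"x",P[:,0].min().round(4),P[:,0].max().round(4),"near y,z",P[k,1:].round(4),"med",np.median(P,0).round(4))
E
```

```text
270 313 319 x 0.5202 0.5237 near y,z [-0.0662  0.1167] med [ 0.522  -0.0667  0.1156]
278 307 324 x 0.5169 0.5267 near y,z [-0.0656  0.1288] med [ 0.5217 -0.0671  0.1257]
286 307 324 x 0.5172 0.5264 near y,z [-0.0579  0.1544] med [ 0.5215 -0.0669  0.1359]
294 296 335 x 0.5125 0.5307 near y,z [-0.0594  0.1593] med [ 0.5216 -0.0603  0.1578]
302 296 337 x 0.5133 0.5305 near y,z [-0.0569  0.1712] med [ 0.5221 -0.0632  0.1599]
310 296 337 x 0.5134 0.5302 near y,z [-0.0571  0.1775] med [ 0.522  -0.0633  0.1671]
318 296 337 x 0.5134 0.5299 near y,z [-0.0569  0.184 ] med [ 0.522  -0.0632  0.1737]
326 296 337 x 0.5135 0.5299 near y,z [-0.059   0.1863] med [ 0.522  -0.0631  0.1799]
334 296 337 x 0.5138 0.5298 near y,z [-0.0613  0.1882] med [ 0.522  -0.0629  0.1861]
342 296 337 x 0.5141 0.5299 near y,z [-0.0621  0.1923] med [ 0.522  -0.0632  0.1908]
350 296 337 x 0.5144 0.53 near y,z [-0.0651  0.1932] med [ 0.5221 -0.0659  0.1919]
358 296 337 x 0.5144 0.5299 near y,z [-0.0686  0.1932] med [ 0.5221 -0.0693  0.1924]
366 296 337 x 0.5144 0.53 near y,z [-0.0718  0.1939] med [ 0.5222 -0.073   0.1923]
374 299 337 x 0.5156 0.5301 near y,z [-0.0757  0.1934] med [ 0.5221 -0.0768  0.1923]
```

Call:
carry_out(gripper=[5,5,5,5,5,5,5,5,5], linear=[[1,0.25,0],[1,0.25,0],[1,0.25,0],[1,0.27,0],[0,0,0],[0,0,0.8],[0,0,0.8],[0,0,0.5],[0,0,0]], yaw=[0,0,0,0,0,0,0,0,0])

```text
t: 29.48
tcp_pos: [0.5407, 0.0097, 0.0959]
ee_rot: [-3.14, -0.0, 1.591]
force: [-0.5, -0.0, -1.0]
opening: 0.0163
grip_force: 58.5
```

```bash
python3 - <<'E'
from h import *
st=read_state(); M=model("wrist",st); p,D=snapshot("wrist"); C=cloud(M,D); t=np.array(st["tcp_pos"]); cv2.imwrite("pics/w9.png",p)
print(t.round(4),np.round(st["ee_rot"],3),np.round(st["force"],1))
top=(abs(C[...,2]-(t[2]+.0535))<.003)&(np.hypot(C[...,0]-t[0],C[...,1]-t[1])<.014)&(D>0); print("head top",top.sum(),C[top].mean(0).round(4))
sh=(C[...,2]>.065)&(C[...,2]<t[2]-.031+.04)&(np.hypot(C[...,0]-t[0],C[...,1]-t[1])<.012)&(D>0); print("shaft",sh.sum(),C[sh].mean(0).round(4), C[sh].max(0).round(4),C[sh].min(0).round(4)) if sh.any() else 0
E
```

```text
[0.5407 0.0097 0.0959] [-3.14  -0.     1.591] [-0.5 -0.  -1. ]
head top 1598 [0.5401 0.0095 0.149 ]
shaft 262 [0.5398 0.0121 0.0827] [0.5448 0.0136 0.0938] [0.535  0.0081 0.072 ]
```

Call:
carry_out(gripper=[5,5,5,5], linear=[[0,0.02,0.5],[0,0,0.5],[0,0,0.4],[0,0,0]], yaw=[0,0,0,0])

```text
t: 30.02
tcp_pos: [0.5412, 0.01, 0.0682]
ee_rot: [-3.14, -0.0, 1.591]
force: [-1.2, 0.4, -0.8]
opening: 0.0162
grip_force: 58.5
```

Call:
carry_out(gripper=[5,5,5,5], linear=[[0,0,0.4],[0,0,0.4],[0,0,0.2],[0,0,0]], yaw=[0,0,0,0])

```text
t: 30.52
tcp_pos: [0.5415, 0.0099, 0.0487]
ee_rot: [-3.141, 0.0, 1.591]
force: [-1.2, 0.0, -0.6]
opening: 0.0162
grip_force: 58.5
```

Call:
carry_out(gripper=[5,5,5], linear=[[0,0,0.2],[0,0,0.15],[0,0,0]], yaw=[0,0,0])

```text
t: 30.9
tcp_pos: [0.5418, 0.0099, 0.042]
ee_rot: [3.141, 0.0, 1.591]
force: [0.5, 0.2, 2.2]
opening: 0.0164
grip_force: 58.6
```

Call:
carry_out(gripper=[5,5,5], linear=[[0,0,0.1],[0,0,0.06],[0,0,0]], yaw=[0,0,0])

```text
t: 31.28
tcp_pos: [0.5418, 0.0099, 0.039]
ee_rot: [3.141, 0.0, 1.591]
force: [-0.0, -0.1, 5.7]
opening: 0.0168
grip_force: 59.1
```

Call:
carry_out(gripper=[5,5,5], linear=[[0,0,0.05],[0,0,0],[0,0,0]], yaw=[0,0,0])

```text
t: 31.65
tcp_pos: [0.5419, 0.0099, 0.0388]
ee_rot: [3.141, 0.0, 1.591]
force: [-4.0, 0.1, 15.8]
opening: 0.0163
grip_force: 60.3
```

```bash
python3 lid.py; python3 - <<'E'
from h import *
a,_=snapshot("scene"); b,_=snapshot("side")
cv2.imwrite("pics/f.png",np.hstack([cv2.resize(a[190:340,260:420],(427,400),interpolation=3),cv2.resize(b[200:350,220:355],(360,400),interpolation=3)]))
E
```

```text
[0.5419 0.0099 0.0388] [-4.   0.1 15.8]
0.045 1091 [0.0905 0.0912 0.0919]
0.06 1247 [0.0905 0.0913 0.092 ]
0.075 1410 [0.0904 0.0913 0.0921]
0.09 1589 [0.0904 0.0912 0.0921]
0.105 1776 [0.0904 0.0913 0.0921]
0.12 1990 [0.0903 0.0913 0.0922]
```

View pics/f.png

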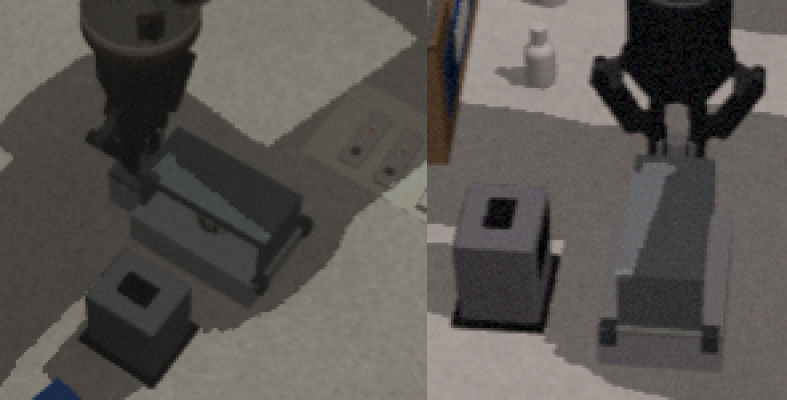

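The final pictures show the lid flat and shut, with its plate at z 0.091. The gripper holds the pin pressed at the lug, and the jar is inside with its label side towards the scanner at (210,222).

```bash
python3 -c "
from cell import *
print(job_done())"
```

```text
the job is handed in; nothing more can be done
None
```

The job is handed in at about 32 s: the label faces the scanner to within about 1–2° (last measured before I shut the lid), the carrier is shut, and the gripper is still holding the pin pressed to the pad's stop at about 16 N.

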